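# Unpack the pile at the gel station

## Robot

A 6-joint arm with a two-finger parallel gripper is mounted at the origin on a cart in front of the work surface, level with it; the furniture and walls round the work are solid. World frame = base frame: x ahead of the robot, y to its left, z up, the work surface at z = 0. Lengths are in mm, angles in rad, forces in N, time in s.
With the tool pointing down it reaches from about 350 to 850 mm from the base axis. Payload 8.1 kg.
Tool frame: the origin (TCP) lies at the very end of the fingers, on their centre line; the grasp point (between the pads) lies 19 mm behind it; z points along the fingers, y is the line along which they close (so a half turn about z gives the same grasp; the last joint's range is limited). The gripper opens to 93 mm and grips with 3 to 60 N. Pads are 15 mm wide; open, the fingers measure 128 mm over their backs; the gripper's body (75 mm by 188 mm) begins 65 mm behind the grasp point.
Start: joints at [1.115, 0.13, 1.488, -0, 1.523, -0.085], TCP at [217.396, 559.235, 218.635] pointing down, gripper open.
Joint ranges: [-2.96, 2.96], [-0.89, 2.26], [0.02, 2.5], [-1.34, 4.48], [0, 2.73], [-2.66, 2.66]. Speed limits (rad/s): [2.39, 2.39, 2.79, 3.14, 3.14, 3.14].

## Interface

Orientations are given as a 3x3 rotation matrix whose columns are the frame's x, y, z axes.
In Python, from plant import move_ptp, move_linear, movej, move_gripper, wait, solve_ik, observe, grab_frame, calibration, Unreachable, finish_job gives the robot as it stands. Calls block until the motion is done:
- move_ptp(position, orientation): joint-space move of the TCP to a pose.
- move_linear(position, v=150, ori=None, force_limit=None): straight line of the TCP; ori=None keeps the orientation; v is the mean speed in mm/s. With force_limit (N) it stops when the force on the tool has changed by that much, and returns True; else False.
- movej(angles): joint-space move.
- move_gripper(opening, newtons=None): finger opening in mm; newtons is the grip in N (None keeps the last); returns when the fingers have stopped.
- wait(seconds).
- solve_ik(position, orientation): joint angles nearest the present ones, or None.
- observe(): the state.
- grab_frame(name): name is "side" or "top"; returns (picture, depth): 384x512x3 uint8, red, green, blue; 384x512 float32, mm along the optical axis (not along the pixel's ray), 0 where there is no reading.
- calibration(name): a dict with "camera_matrix" (3x3 intrinsics, pixels), "R" (3x3) and "t" (3): a world point X has camera coordinates R X + t. Camera axes: x right, y down, z forward; pixel columns grow to the right and rows downward; lengths in mm; the calibration is good to about 2 mm. A picture is of the moment at which its call begins. calibration takes no time and is no camera call.
A pose or a line that the arm cannot do raises Unreachable and nothing moves.
- finish_job(): hands the job in; it is judged then, once.
The state is a dict: "t": time; "joint_pos": joint angles; "joint_vel": joint speeds; "joint_torque": joint torques, N m; "tcp_pos": TCP position; "orientation": TCP orientation; "force": force on the tool from outside, world axes, zero at the start; "wrist_torque": the same for the moment, N m; "width": finger opening in mm; "grip_force": force on a finger pad.
Only numpy, scipy, OpenCV 4.12 (cv2) and the standard library are available. Lean on these libraries where they do the work, as an engineer would, in place of code of your own. Each camera call takes 0.05 s, during which the arm holds its last target. There are 200 camera calls.

## Task

Someone has left the gel things in one pile. Take the pile apart from the top down, one thing after another: gel comb, timer, slide box, tube rack, and set each flat, upright and square on the grey plate cut for its own outline, centred on the dark inlay and inside the four corner lips, then let go. Leave the roll of tape where it is.

Things in the scene. Friction and masses are not known exactly. Their poses are not given: they have to be found in the camera images.
- gel_comb: white gel comb, a flat toothed strip lying flat, 30 x 118 x 9 mm (x by y by z). At the start it is the top of the pile, lying across the middle of the timer. Grip it across its 30 mm (x). Origin: centre of the underside, z up. 
- lab_timer: flat white bench timer with buttons, 62 x 62 mm square, body 14 mm high (buttons to 16 mm). Second from the top of the pile, under the comb, its x and y axes roughly along the comb's. Grip across x or y; in the pile across y (the comb's length) is better: there the slide box below is narrower than the timer. Origin: centre of the underside, z up. 
- slides: closed box of microscope slides, 60 x 86 x 30 mm (x by y by z; 58 mm across x where gripped), lid fixed. Third in the pile, lying crosswise on the tube rack (its y across the rack). Grip across its x. Origin: centre of the underside, z up. 
- tube_rack: microtube rack with rows of holes in its top, empty, 60 x 112 x 40 mm (x by y by z; 58 mm across x where gripped), rigid. The bottom of the pile, standing on the worktop. Grip across its x. Origin: centre of the underside, z up. 
- nest_comb: fixed grey plate for the comb, 56 x 144 mm (x by y). The long narrow one of the four. Upper face at 6 mm height, with a dark inlay (30 x 118 mm, its outline) and L-shaped lips at the four corners (5.5 mm high, 4 mm thick, arms 13 mm) leaving 9 mm play all round; sides open between them. Origin: centre of underside. The comb's x goes along the plate's x, either way round.
- nest_timer: fixed grey plate for the timer, 88 x 88 mm (x by y). The square one of the four. Upper face at 6 mm height, with a dark inlay (62 x 62 mm, its outline) and L-shaped lips at the four corners (5.5 mm high, 4 mm thick, arms 13 mm) leaving 9 mm play all round; sides open between them. Origin: centre of underside. The timer lies square in it, any quarter turn.
- nest_box: fixed grey plate for the slide box, 86 x 112 mm (x by y). The shorter of two broad ones. Upper face at 6 mm height, with a dark inlay (60 x 86 mm, its outline) and L-shaped lips at the four corners (5.5 mm high, 4 mm thick, arms 13 mm) leaving 9 mm play all round; sides open between them. Origin: centre of underside. The slide box's x goes along the plate's x, either way round.
- nest_rack: fixed grey plate for the tube rack, 86 x 138 mm (x by y). The longer of two broad ones. Upper face at 6 mm height, with a dark inlay (60 x 112 mm, its outline) and L-shaped lips at the four corners (5.5 mm high, 4 mm thick, arms 13 mm) leaving 9 mm play all round; sides open between them. Origin: centre of underside. The rack's x goes along the plate's x, either way round.
- tape: loose roll of tape, a ring of 100 mm outer diameter, 25 mm high, lying flat among the plates; a bystander to leave where it is. Origin: centre of the underside.

How it is judged:
By the outcome, as a careful person would: the job done as asked, in the order asked, and still so for the second after the job is handed in, with the robot touching nothing.
It also fails if it takes over 106 s, if anything falls off the work surface, if the arm or the gripper's body presses on something with over 40 N, if the wrist force passes 120 N, or if a joint passes its speed limit or range.

## Working session

There is one attempt and no reset: what is moved stays moved. The work goes in short steps, each a Python script; the robot and the scene stay as the last script left them, time stands still between calls to the robot, and variables do not carry over. Pictures are saved under pics/ and viewed, at most 14 in all, crops included, and the job is handed in when it is done.

```bash
mkdir -p pics; ls; python3 - <<'E'
from plant import *
import cv2,numpy as np
for n in("top","side"):
    p,d=grab_frame(n); cv2.imwrite(f"pics/{n}0.png",cv2.resize(p[:,:,::-1],None,fx=1.5,fy=1.5,interpolation=cv2.INTER_CUBIC)); np.savez(f"{n}0.npz",p=p,d=d)
    c=calibration(n); print(n,c)
o=observe();print(o["t"],o["orientation"],o["width"],o["force"])
E
```

```text
pics
top {'camera_matrix': array([[448.10008111,   0.        , 260.82508444],
       [  0.        , 448.10008111, 187.1513639 ],
       [  0.        ,   0.        ,   1.        ]]), 'R': array([[-0.01155319, -0.99989032,  0.00926645],
       [-0.98549269,  0.00981661, -0.16943375],
       [ 0.1693242 , -0.01108952, -0.98549801]]), 't': array([  39.57072802,  549.73133529, 1083.00866701])}
side {'camera_matrix': array([[423.63960746,   0.        , 255.71218864],
       [  0.        , 423.63960746, 188.26946619],
       [  0.        ,   0.        ,   1.        ]]), 'R': array([[-0.96094888,  0.27672202, -0.00147757],
       [ 0.23218411,  0.80335785, -0.54836731],
       [-0.15055829, -0.52729602, -0.83623627]]), 't': array([ 490.55133527, -113.41126347, 1122.49161546])}
0.1 [[-9.32029566e-01  3.62381435e-01 -7.64332564e-04]
 [ 3.62382209e-01  9.32028297e-01 -1.54535022e-03]
 [ 1.52373351e-04 -1.71729261e-03 -9.99998514e-01]] 92.90557169867762 [-0.80731771  0.47399914  0.67638457]
```

View pics/top0.png

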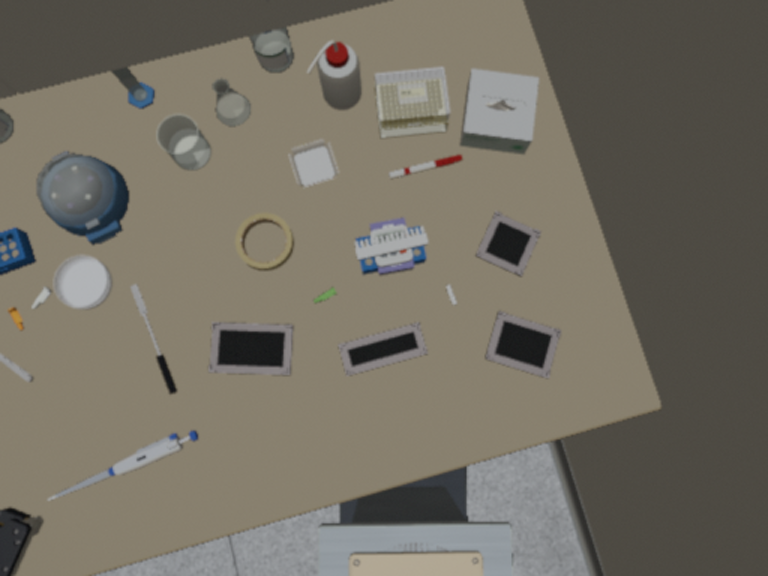

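View pics/side0.png

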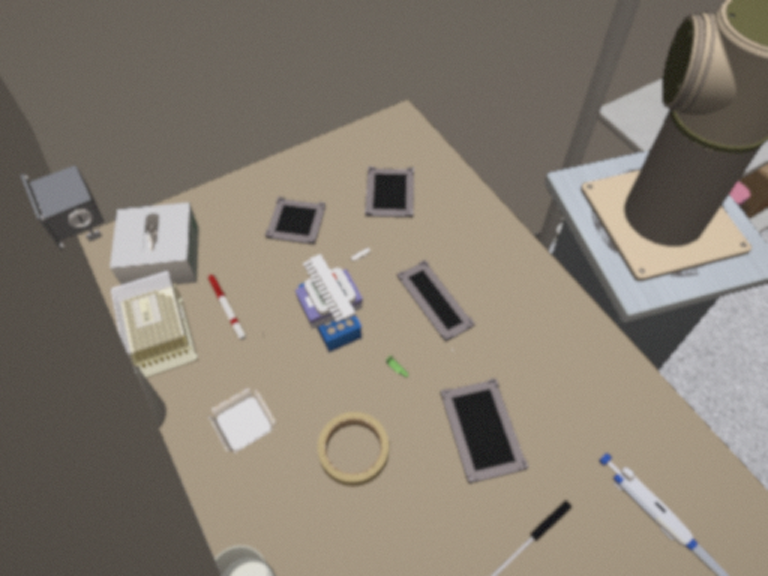

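Top view (1.5x scale): the pile is at about (390,245). The inlays are rack (251,348), comb (383,349), box (524,345) and timer (508,243), and the tape is at (264,242). Next I measure the inlays in both cameras and the pile from depth.

```bash
cat > h.py <<'E'
from plant import *
import cv2, numpy as np
def world(n,uv,z):
    c=calibration(n); R=c["R"]; C=-R.T@c["t"]
    uv=np.atleast_2d(uv).astype(float)
    r=(np.c_[uv,np.ones(len(uv))]@np.linalg.inv(c["camera_matrix"]).T)@R
    return C+r*((z-C[2])/r[:,2])[:,None]
def cloud(n,d):
    c=calibration(n); v,u=np.indices(d.shape)
    r=np.stack([u,v,np.ones_like(u)],-1)@np.linalg.inv(c["camera_matrix"]).T
    return (r*d[...,None]-c["t"])@c["R"]
def rect(P):  # centre, (short,long), angle of the long axis
    (cx,cy),(a,b),t=cv2.minAreaRect(P[:,:2].astype(np.float32))
    t=np.radians(t)+(np.pi/2 if b>a else 0)
    return np.array([cx,cy]),np.array(sorted((a,b))),(t+np.pi/2)%np.pi-np.pi/2
def show(n,p,name,c,half,f=8):
    u,v=map(int,c); q=p[v-half:v+half,u-half:u+half,::-1]
    cv2.imwrite(f"pics/{name}.png",cv2.resize(q,None,fx=f,fy=f,interpolation=cv2.INTER_CUBIC)); print(name,"origin",u-half,v-half)
E
python3 - <<'E'
from h import *
seeds={"rack":(251,348),"comb":(383,349),"box":(524,345),"timer":(508,243)}
sseed={"rack":(484,430),"comb":(436,299),"box":(390,192),"timer":(296,220)}
for n,ss in(("top",seeds),("side",sseed)):
    f=np.load(f"{n}0.npz");p,d=f["p"],f["d"]
    g=cv2.resize(cv2.cvtColor(p,cv2.COLOR_RGB2GRAY),None,fx=4,fy=4,interpolation=cv2.INTER_CUBIC)
    _,lab=cv2.connectedComponents((g<65).astype(np.uint8))
    for k,s in ss.items():
        l=lab[int(s[1]/1.5*4),int(s[0]/1.5*4)]
        v,u=np.nonzero(lab==l)
        uv=(np.c_[u,v]+.5)/4-.5
        print(n,k,l,*[np.round(x,3) for x in rect(world(n,uv,6))])
    W=cloud(n,d)
    m=(abs(W[...,0]-550)<250)&(W[...,2]>30)
    v,u=(246/1.5,390/1.5) if n=="top" else (290/1.5,330/1.5)
    mm=np.zeros_like(m); v,u=int(v),int(u); mm[v-35:v+35,u-35:u+35]=1; m&=mm
    Z=W[...,2][m]; h,e=np.histogram(Z,np.arange(30,110,4)); print(n,"pile",np.c_[e[:-1],h].tolist(), W[m].mean(0))
    print("table z",np.median(W[...,2][mm&~m]))
    show(n,p,n+"_pile",(u,v),36)
E
cd pics; python3 -c "
import cv2,numpy as np
a=cv2.imread('top_pile.png');b=cv2.imread('side_pile.png');cv2.imwrite('a.png',cv2.resize(np.hstack([a,b]),(800,400),interpolation=cv2.INTER_AREA))"
```

```text
top rack 23 [443.391 275.126] [ 58.054 109.7  ] 1.526
top comb 24 [439.943  49.86 ] [ 27.46  115.415] -1.311
top box 22 [ 444.984 -191.311] [57.865 83.7  ] 1.257
top timer 16 [ 622.7   -173.002] [59.986 60.203] 1.129
top pile [[30, 6], [34, 25], [38, 109], [42, 44], [46, 6], [50, 9], [54, 3], [58, 1], [62, 13], [66, 55], [70, 138], [74, 21], [78, 35], [82, 197], [86, 164], [90, 282], [94, 181], [98, 7], [102, 0]] [599.36392262  34.74245538  87.21256239]
table z 1.023166273602031
top_pile origin 224 128
side rack 159 [443.466 275.219] [ 56.686 108.436] 1.525
side comb 155 [439.681  50.45 ] [ 26.154 113.58 ] -1.312
side box 45 [ 444.761 -190.295] [55.704 80.624] 1.257
side timer 106 [ 621.902 -172.148] [57.216 57.893] -0.449
side pile [[30, 16], [34, 71], [38, 163], [42, 27], [46, 28], [50, 19], [54, 16], [58, 24], [62, 34], [66, 163], [70, 72], [74, 15], [78, 95], [82, 253], [86, 194], [90, 384], [94, 32], [98, 0], [102, 0]] [609.63358267  53.32934285  85.60652325]
table z -0.8271559260564577
side_pile origin 184 157
```

View pics/top_pile.png

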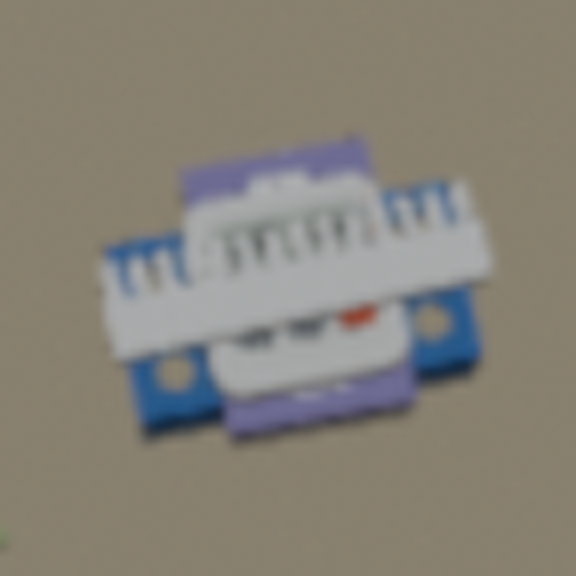

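View pics/side_pile.png

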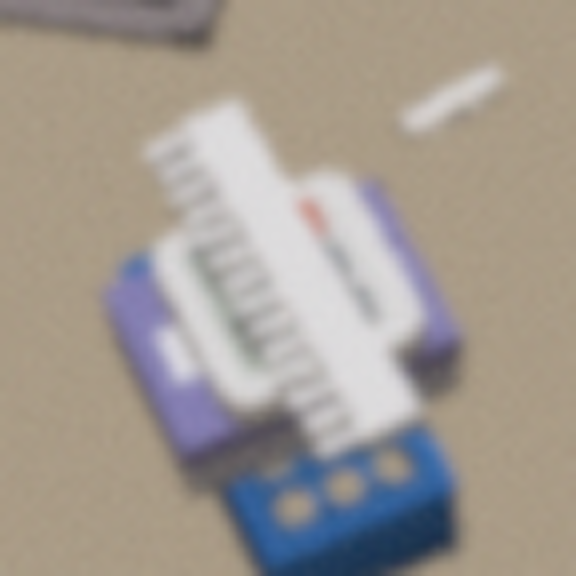

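The top crop shows the comb with corners about (98,258), (466,182), (492,272), (118,360). Beneath it are the timer (white), box (purple) and rack (blue), all turned roughly alike. In the side crop the comb corners are (148,152), (238,98), (420,408), (328,452).

```bash
cat >> h.py <<'E'
def corners(n,xy,org,z,f=8):
    P=world(n,(np.array(xy)+.5)/f-.5+np.array(org),z)[:,:2].astype(float)
    e=np.roll(P,-1,0)-P; L=np.linalg.norm(e,axis=1)
    ang=np.degrees(np.arctan2(e[:,1],e[:,0]))%180
    print(n,"c",P.mean(0).round(1),"L",L.round(1),"ang",ang.round(1)); return P
def ori(a):
    y=np.array([np.cos(a),np.sin(a),0]); z=np.array([0,0,-1.]); return np.c_[np.cross(y,z),y,z]
E
python3 - <<'E'
from h import *
T=(224,128);S=(184,157)
corners("top",[(98,258),(466,182),(492,272),(118,360)],T,95)
corners("side",[(148,152),(238,98),(420,408),(328,452)],S,95)
corners("top",[(185,208),(380,178),(410,365),(220,395)],T,84)
corners("top",[(182,172),(366,140),(414,405),(232,438)],T,70)
corners("top",[(105,245),(465,185),(480,365),(137,425)],T,40)
# comb top by depth
for n in("top","side"):
    f=np.load(n+"0.npz");W=cloud(n,f["d"]);p=f["p"].astype(int)
    m=(abs(W[...,0]-600)<60)&(abs(W[...,1]-35)<75)&(W[...,2]>89)
    print(n,m.sum(),np.median(W[m],0),*rect(W[m]))
for q in ((600,35,200),):
  for a in (-1.31-1.571,-1.31+1.571):
    print(a,solve_ik(q,ori(a)))
E
```

```text
top c [606.4  34.7] L [114.9  29.2 116.9  32.3] ang [101.4  14.6 103.   10.7]
side c [605.9  37.5] L [ 30.7 116.   27.7 111.6] ang [ 21.5 101.9  13.3 103.2]
top c [603.2  33.2] L [61.  59.6 58.9 59.8] ang [98.5  8.  98.6 10. ]
top c [605.8  33.1] L [58.6 85.9 57.3 86.1] ang [99.6  9.1 99.9 10. ]
top c [607.1  33.3] L [117.3  59.2 111.   59.6] ang [99.2  3.5 99.5  9.7]
top 507 [602.59382521  35.57355426  93.30454722] [602.71069336  34.80231094] [ 52.33405685 117.39096069] -1.3639184945633671
side 482 [603.78257391  39.508345    91.45773919] [606.73620605  35.47776031] [ 30.6881218 118.0089798] -1.355878061692525
-2.8810000000000002 None
0.2609999999999999 [-2.70245893e-02  1.41917679e-01  1.50961859e+00 -4.44089210e-16
  1.49005638e+00 -2.88024589e-01]
```

```bash
cat >> h.py <<'E'
HI=210
def near(p,a):
    """yaw a (mod pi) with the least joint travel"""
    q0=np.array(observe()["joint_pos"]); best=None
    for k in (-1,0,1):
        q=solve_ik(p,ori(a+k*np.pi))
        if q is not None and (best is None or abs(q-q0).max()<best[0]): best=(abs(q-q0).max(),a+k*np.pi)
    return best[1]
def pick(xy,a,z,opening,N,wmin,lift=HI):
    p=lambda z:np.array([*xy,z])
    move_gripper(opening); a=near(p(HI),a); move_ptp(p(HI),ori(a))
    move_linear(p(z+25),v=200)
    hit=move_linear(p(z),v=50,force_limit=8)
    o=observe(); print("down",hit,o["tcp_pos"].round(1),o["force"].round(1))
    if hit: move_linear(np.array(o["tcp_pos"])+[0,0,1.5],v=20)
    zg=observe()["tcp_pos"][2]
    move_gripper(0,N); o=observe(); print("grip",o["width"],o["grip_force"])
    assert o["width"]>wmin
    move_linear(p(zg+15),v=60); move_linear(p(lift),v=250)
    o=observe(); print("lift",o["width"],o["force"].round(1),o["t"]); return zg
def place(xy,a,z,opening,drop=4):
    p=lambda z:np.array([*xy,z])
    a=near(p(HI),a); move_ptp(p(HI),ori(a)); print("held",observe()["width"])
    move_linear(p(z+12),v=200)
    hit=move_linear(p(z-drop),v=25,force_limit=6); o=observe(); print("placed",hit,o["tcp_pos"].round(1),"nominal",z,o["force"].round(1))
    wait(.1); move_gripper(opening); move_linear(p(z+40),v=120); move_linear(p(HI),v=300); print("t",observe()["t"])
E
python3 - <<'E'
from h import *
zg=pick((606,35.7),.213,88,46,15,24)
np.save("zg.npy",zg)
p,d=grab_frame("top");show("top",p,"top_lift",(260,164),36,5)
p2,d2=grab_frame("side");show("side",p2,"side_lift",(220,193),60,5)
E
```

```text
down False [605.8  35.7  87.8] [ 0.6 -0.3  0.1]
grip 29.862985612632947 14.997221231460571
lift 30.280272421646668 [ 0.2  0.3 -1.2] 6.0083
top_lift origin 224 128
side_lift origin 160 133
```

View pics/side_lift.png

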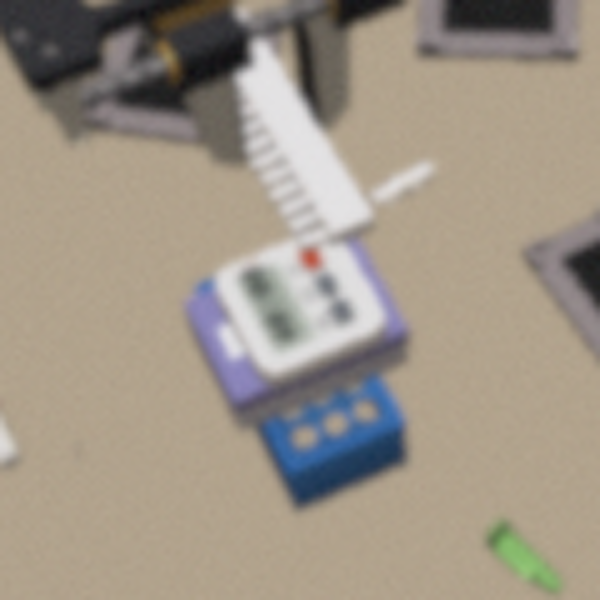

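The comb is held and the pile below is undisturbed. Placing it.

```bash
python3 - <<'E'
from h import *
place((439.8,50.1),.259,8,50)
for n in("top","side"):
    p,d=grab_frame(n);np.savez(f"{n}1.npz",p=p,d=d)
    if n=="top":
        a=p[210:256,222:288,::-1]; b=p[128:200,224:296,::-1]
    else: a=p[165:235,255:325,::-1]; b=p[157:229,184:256,::-1]
    r=lambda q:cv2.resize(q,(400,int(400*q.shape[0]/q.shape[1])),interpolation=cv2.INTER_CUBIC)
    a,b=r(a),r(b); c=np.zeros((max(len(a),len(b)),800,3),np.uint8); c[:len(a),:400]=a; c[:len(b),400:]=b
    cv2.imwrite(f"pics/{n}1.png",c)
E
python3 -c "
import cv2,numpy as np
a=cv2.imread('pics/top1.png');b=cv2.imread('pics/side1.png');cv2.imwrite('pics/c1.png',cv2.resize(np.vstack([a,b]),(600,600)))" ; cd pics; python3 -c "
import cv2;print(cv2.imread('c1.png').shape,cv2.imread('top1.png').shape)"
```

```text
held 29.968056550327027
placed True [440.2  50.1   9.5] nominal 8 [1.3 0.5 1.9]
t 10.225
(600, 600, 3) (400, 800, 3)
```

View pics/top1.png

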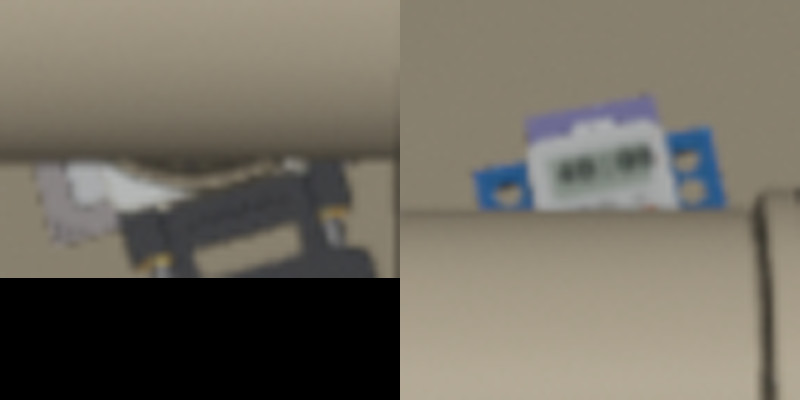

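View pics/side1.png

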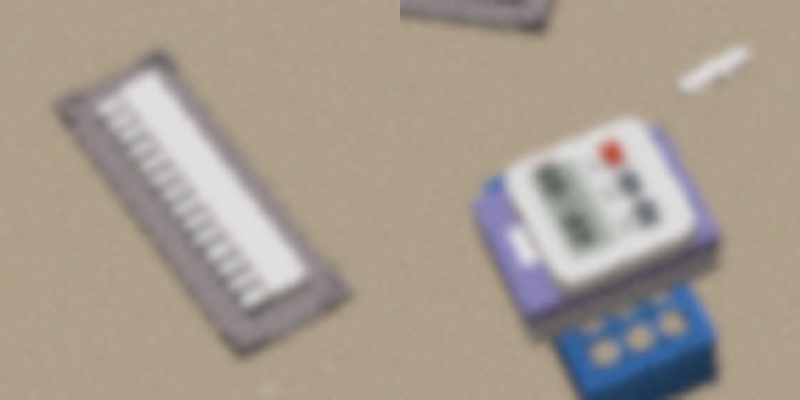

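The comb lies in its plate. I move the arm aside and measure the timer, box and comb with a clear view.

```bash
cat >> h.py <<'E'
def away(): movej([1.115,.13,1.488,0,1.523,-.085])
def blob(n,p,z,mask,near_xy,tol=80):
    """rect of a coloured face at height z, by 4x upsampled mask"""
    P4=cv2.resize(p,None,fx=4,fy=4,interpolation=cv2.INTER_CUBIC)
    m=mask(P4.astype(int)).astype(np.uint8)
    v,u=np.nonzero(m); W=world(n,(np.c_[u,v]+.5)/4-.5,z); k=np.linalg.norm(W[:,:2]-near_xy,axis=1)<tol
    mm=np.zeros_like(m); mm[v[k],u[k]]=1
    mm=cv2.morphologyEx(mm,cv2.MORPH_OPEN,np.ones((5,5)))
    _,lab,st,_=cv2.connectedComponentsWithStats(mm); l=1+st[1:,4].argmax()
    v,u=np.nonzero(lab==l); return rect(world(n,(np.c_[u,v]+.5)/4-.5,z))
E
python3 - <<'E'
from h import *
away()
white=lambda q:(q.min(-1)>150)&(q.max(-1)-q.min(-1)<30)
ims=[]
for n in("top","side"):
    p,d=grab_frame(n);np.savez(f"{n}1.npz",p=p,d=d)
    for k,z,c in(("timer",84,(604,34)),("comb",15,(440,50))): print(n,k,*blob(n,p,z,white,c))
    W=cloud(n,d); m=(np.linalg.norm(W[...,:2]-(604,34),axis=-1)<25);print("z",np.median(W[m][:,2]))
    u,v=(260,164) if n=="top" else (220,193)
    ims.append(cv2.resize(p[v-30:v+30,u-30:u+30,::-1],(400,400),interpolation=cv2.INTER_CUBIC)); print(u-30,v-30)
cv2.imwrite("pics/t1.png",np.hstack(ims)); print(observe()["t"])
E
```

```text
top timer [606.26190186  34.67105865] [59.79153442 64.06581116] 0.19134033457600474
top comb [435.48413086  47.63215637] [ 21.236269   117.85032654] -1.3295950086441537
z 85.45718665200451
230 134
side timer [607.58447266  34.76920319] [66.14924622 73.5967865 ] 0.17799152257284834
side comb [440.0345459   49.38346863] [ 34.37695312 121.43872833] -1.3023838772454033
z 83.1393013521344
190 163
12.425
```

View pics/t1.png

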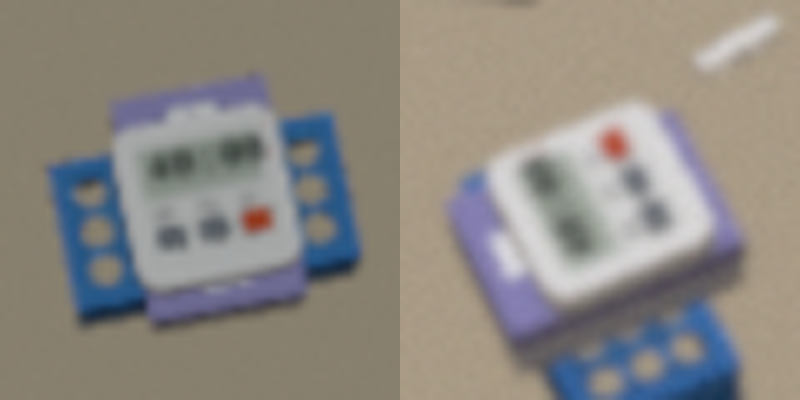

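The timer's top-face corners are about (113,125), (277,103), (302,273), (138,293) in the left panel. In the right panel they are (87,165), (240,97), (318,235), (152,308). It sits as before on the box.

```bash
python3 - <<'E'
from h import *
f=400/60
corners("top",[(113,125),(277,103),(302,273),(138,293)],(230,134),84,f)
corners("side",[(87,165),(240,97),(318,235),(152,308)],(190,163),84,f)
corners("top",[(110,103),(265,73),(306,296),(152,322)],(230,134),70,f)
corners("top",[(48,167),(332,114),(357,265),(78,317)],(230,134),40,f)
E
```

```text
top c [603.3  33.7] L [61.4 64.9 60.7 64.1] ang [97.3  7.3 96.5  7.9]
side c [604.5  35.6] L [57.5 62.3 60.3 61.1] ang [ 12.8 100.7  11.6  98.1]
top c [606.6  33.3] L [59.5 86.8 58.1 85.1] ang [100.8   9.3  99.2  10.2]
top c [606.5  34.6] L [111.4  60.1 108.5  59.8] ang [100.3   8.1 100.2  10.9]
```

```bash
python3 - <<'E'
from h import *
zg=pick((603.8,34.6),1.715,72.5,84,20,55)
place((622.4,-172.6),1.125,zg-64,76)
away()
white=lambda q:(q.min(-1)>150)&(q.max(-1)-q.min(-1)<30)
ims=[]
for n in("top","side"):
    p,d=grab_frame(n);np.savez(f"{n}2.npz",p=p,d=d)
    print(n,*blob(n,p,20,white,(622,-172),50))
    pur=lambda q:(q[...,2]-q[...,1]>15)&(q[...,0]-q[...,1]>-5)
    print(n,"box",*blob(n,p,70,pur,(606,34)))
    q=[(260,164),(338,162)] if n=="top" else [(220,193),(197,147)]
    ims.append(np.vstack([cv2.resize(p[v-32:v+32,u-32:u+32,::-1],(400,400),interpolation=cv2.INTER_CUBIC)[60:360] for u,v in q]))
cv2.imwrite("pics/t2.png",np.hstack(ims)); print(observe()["t"])
E
```

```text
down False [603.7  34.6  72.3] [-0.3  0.1  0.3]
grip 62.320931257010585 19.81290578842163
lift 61.891276288590596 [-0.  -0.1 -0.6] 18.3833
held 62.31856559613665
placed True [ 622.6 -172.7    8.2] nominal 8.307280539708856 [ 0.9 -0.2  2.3]
t 22.6
top [ 623.23480225 -172.88868713] [60.49154663 60.54552841] -0.40402097844097806
top box [606.34448242  33.44756317] [61.08598709 86.50727844] 0.17762433923755383
side [ 623.12945557 -172.27481079] [64.49472809 67.23246765] 1.1701435813425962
side box [607.26702881  35.94549942] [65.3491745  86.72457123] 0.17940968914282918
25.6417
```

View pics/t2.png

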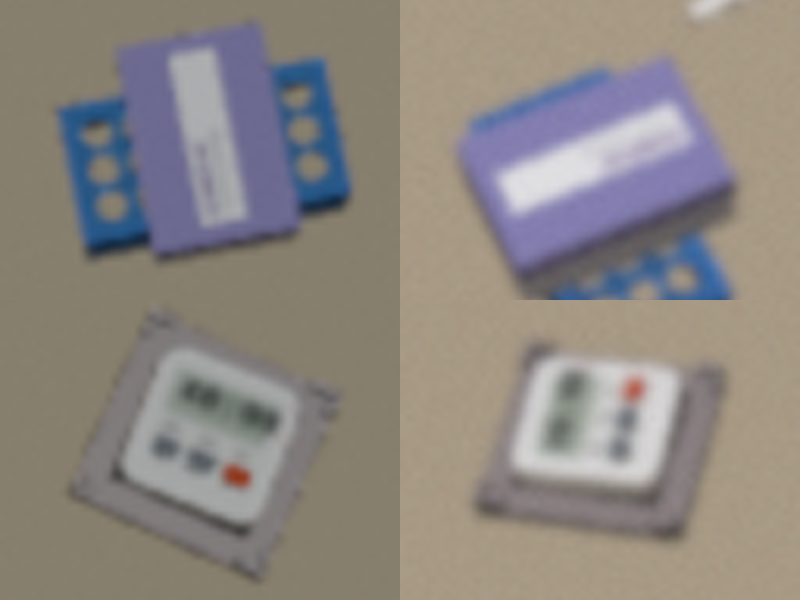

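The timer sits in its plate, roughly centred. I want to check its yaw more carefully, since the rounded corners skew minAreaRect.

```bash
cat >> h.py <<'E'
def edges(n,p,z,mask,c,a,hx,hy,tol=60):
    """fit the four sides of a face of half sizes hx,hy near pose c,a; offsets (mm) and slopes (deg) in that frame"""
    P4=cv2.resize(p,None,fx=4,fy=4,interpolation=cv2.INTER_CUBIC)
    m=mask(P4.astype(int)).astype(np.uint8); m=cv2.morphologyEx(m,cv2.MORPH_OPEN,np.ones((5,5)))
    cs,_=cv2.findContours(m,cv2.RETR_EXTERNAL,cv2.CHAIN_APPROX_NONE)
    uv=np.vstack(cs)[:,0]; W=world(n,(uv+.5)/4-.5,z)[:,:2]-c
    R=np.array([[np.cos(a),np.sin(a)],[-np.sin(a),np.cos(a)]]); L=W@R.T
    out=[]
    for i,s in((0,1),(0,-1),(1,1),(1,-1)):
        h=(hx,hy); k=(abs(L[:,i]-s*h[i])<8)&(abs(L[:,1-i])<.65*h[1-i])
        if k.sum()<20: out.append(None); continue
        vx,vy,x0,y0=cv2.fitLine(np.float32(np.c_[L[k,1-i],L[k,i]]),cv2.DIST_HUBER,0,.01,.01).ravel()
        out.append((round(float(y0-vy/vx*x0-s*h[i]),1),round(float(np.degrees(np.arctan(vy/vx))*(-1 if i==0 else 1)),1)))
    print(n,"+x,-x,+y,-y:",out)
E
python3 - <<'E'
from h import *
white=lambda q:(q.min(-1)>140)&(q.max(-1)-q.min(-1)<40)
dark=lambda q:q.max(-1)<65
pur=lambda q:(q[...,2]-q[...,1]>15)&(q[...,0]-q[...,1]>-5)
for n in("top","side"):
    p0=np.load(n+"0.npz")["p"];p=np.load(n+"2.npz")["p"]
    print("inlay");edges(n,p0,6,dark,(622.4,-172.6),-.446,31,31)
    print("timer");edges(n,p,20,white,(622.4,-172.6),-.446,31,31)
    print("comb inlay");edges(n,p0,6,dark,(439.8,50.1),.259,15,59)
    print("comb");edges(n,p,15,white,(439.8,50.1),.259,15,59)
    print("box");edges(n,p,70,pur,(606.5,34.2),1.748-np.pi/2,43,30)
E
```

```text
inlay
top +x,-x,+y,-y: [(-1.2, 0.1), (2.0, 0.2), (-1.8, -0.1), (1.4, -0.2)]
timer
top +x,-x,+y,-y: [(0.8, 2.0), (1.6, 2.6), (-0.4, 3.1), (0.3, 2.5)]
comb inlay
top +x,-x,+y,-y: [(-1.7, 0.1), (1.9, -0.0), (-2.0, -0.2), (1.3, -0.0)]
comb
top +x,-x,+y,-y: [(-3.4, 0.6), (0.5, 0.1), (-2.5, -12.5), (0.3, 16.4)]
box
top +x,-x,+y,-y: [(-0.5, -0.1), (-0.2, 0.1), (-1.4, -0.1), (1.1, -0.3)]
inlay
side +x,-x,+y,-y: [(-3.3, -0.1), (2.2, -0.3), (-3.2, -0.2), (3.5, -0.2)]
timer
side +x,-x,+y,-y: [(2.5, 1.4), (-0.8, 2.6), (3.4, 2.4), (-2.7, 3.0)]
comb inlay
side +x,-x,+y,-y: [(-2.6, -0.2), (2.7, 0.0), (-2.6, -1.6), (3.2, -0.6)]
comb
side +x,-x,+y,-y: [(1.6, 0.1), (-2.2, 0.4), (0.6, -5.7), (-2.3, 11.2)]
box
side +x,-x,+y,-y: [(1.0, -0.3), (1.2, -0.1), (3.3, 0.2), (1.6, 1.3)]
```

The timer is about 2.5° off square and 1 mm off in x, so it turned slightly in the grip. I'll re-grip it at its true yaw, turn it square, then move the box (yaw 0.178, centre about (606.9,34.3)).

```bash
cat >> h.py <<'E'
def square(xy,a0,a1,z,xy1,opening,N=20):
    """regrip at yaw a0, lift a little, turn to a1 over xy1, set down"""
    p=lambda z,q=xy:np.array([*q,z])
    move_gripper(opening); a=near(p(HI),a0); b=a+a1-a0
    move_ptp(p(HI),ori(a)); move_linear(p(z+25),v=250); move_linear(p(z),v=60,force_limit=8)
    move_gripper(0,N); print("w",observe()["width"]); move_linear(p(z+6),v=40); move_linear(p(z+6,xy1),v=10,ori=ori(b)) if np.hypot(*np.subtract(xy1,xy))>1 else move_ptp(p(z+6,xy1),ori(b))
    print("hit",move_linear(p(z-3,xy1),v=20,force_limit=6),observe()["tcp_pos"].round(1)); wait(.1)
    move_gripper(opening); move_linear(p(z+40,xy1),v=120); move_linear(p(HI,xy1),v=300)
E
python3 - <<'E'
from h import *
square((623.3,-173),-.446+.044,-.446,8.5,(622.4,-172.6),78)
print(observe()["t"])
zg=pick((606.9,34.3),1.748,46,80,30,50)
place((444.9,-190.9),-.314,zg-34,80)
away()
white=lambda q:(q.min(-1)>140)&(q.max(-1)-q.min(-1)<40)
pur=lambda q:(q[...,2]-q[...,1]>15)&(q[...,0]-q[...,1]>-5)
blue=lambda q:(q[...,2]-q[...,0]>60)
ims=[]
for n in("top","side"):
    p,d=grab_frame(n);np.savez(f"{n}3.npz",p=p,d=d)
    edges(n,p,20,white,(622.4,-172.6),-.446,31,31)
    print("box");edges(n,p,36,pur,(444.9,-190.9),-.314,30,43)
    print(n,"rack",*blob(n,p,40,blue,(606,34)))
    edges(n,p,40,blue,(606.5,34.2),.178,30,56)
    q=[(260,164),(338,162),(349,230)] if n=="top" else [(220,193),(197,147),(260,128)]
    ims.append(np.hstack([cv2.resize(p[v-32:v+32,u-32:u+32,::-1],(266,266),interpolation=cv2.INTER_CUBIC) for u,v in q]))
cv2.imwrite("pics/t3.png",np.vstack(ims)); print(observe()["t"])
E
```

```text
w 61.83834854494487
hit True [ 622.7 -172.7    8.3]
33.425
down False [606.7  34.3  45.8] [ 0.9 -0.7  0.1]
grip 57.814297879364894 30.00034511089325
lift 57.906244897053085 [ 0.2  0.4 -2.9] 37.9917
held 57.70753842232358
placed True [ 445.1 -191.    12.1] nominal 11.757448412908815 [-0.4 -0.4  3.5]
t 42.825
top +x,-x,+y,-y: [(0.5, -0.0), (1.7, 0.0), (-0.2, 0.1), (0.6, 0.0)]
box
top +x,-x,+y,-y: [(0.5, -0.1), (-0.3, 0.1), (0.5, -0.1), (-0.4, 0.2)]
top rack [606.29376221  33.97808456] [ 60.49576569 109.61048126] -1.3822422912198737
top +x,-x,+y,-y: [(-0.6, 0.6), (1.5, 0.0), (-1.9, 0.3), (1.7, 0.7)]
side +x,-x,+y,-y: [(2.2, -0.4), (-0.7, -0.2), (3.4, -0.3), (-2.4, -0.1)]
box
side +x,-x,+y,-y: [(1.3, -0.3), (-0.8, -1.0), (6.3, -0.1), (1.2, -0.8)]
side rack [609.14428711  38.84471893] [ 58.65626144 115.98422241] -1.3814017310008175
side +x,-x,+y,-y: [(2.4, 0.5), (5.0, 0.5), (4.9, 1.4), (2.7, 0.2)]
45.6917
```

View pics/t3.png

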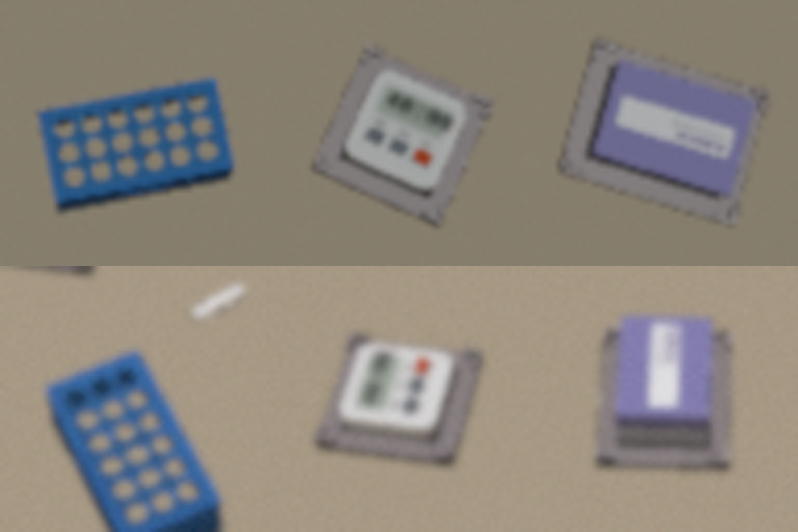

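Timer now square and centred, and the box is well placed. The rack (yaw about 0.186) stands free, so it comes last.

```bash
python3 - <<'E'
from h import *
zg=pick((606.7,34.7),.186,12,84,40,50)
place((443.4,275.2),-.045,zg+6,80)
movej([0.2,-.3,1.488,0,1.523,-.085])
blue=lambda q:(q[...,2]-q[...,0]>60)
ims=[]
for n in("top","side"):
    p,d=grab_frame(n);np.savez(f"{n}4.npz",p=p,d=d)
    edges(n,p,46,blue,(443.4,275.2),-.045,30,56)
    cv2.imwrite(f"pics/{n}4.png",cv2.resize(p[:,:,::-1],None,fx=1.5,fy=1.5,interpolation=cv2.INTER_CUBIC))
print(observe()["t"])
E
```

```text
down False [606.5  34.7  11.8] [-0.5 -0.2  0.3]
grip 57.45685813751154 40.00026315450668
lift 57.19738144033807 [-0.  -0.4 -2.2] 51.8417
held 57.120938406370875
placed True [443.6 275.4  18. ] nominal 17.75481679764706 [-0.9 -0.7  3.5]
t 56.3583
top +x,-x,+y,-y: [None, None, None, None]
side +x,-x,+y,-y: [(2.7, -1.7), (2.8, -0.0), (2.8, 0.8), (1.9, -0.0)]
57.6333
```

View pics/top4.png

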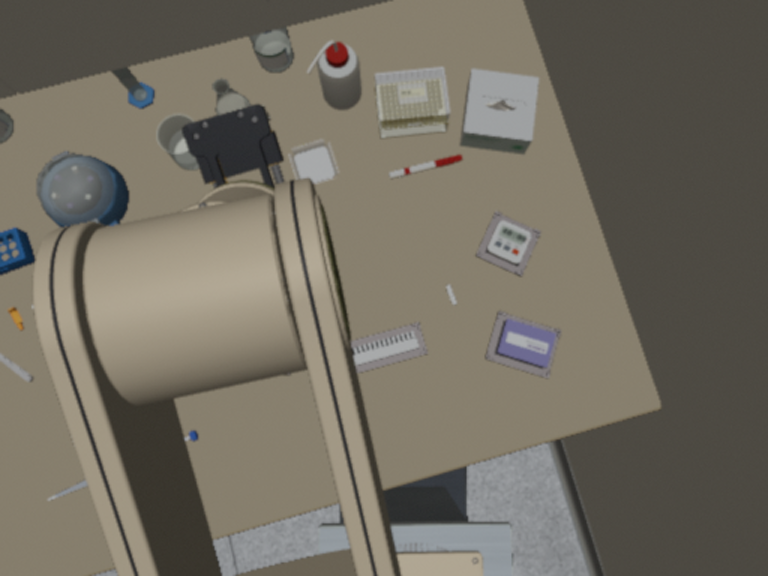

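View pics/side4.png

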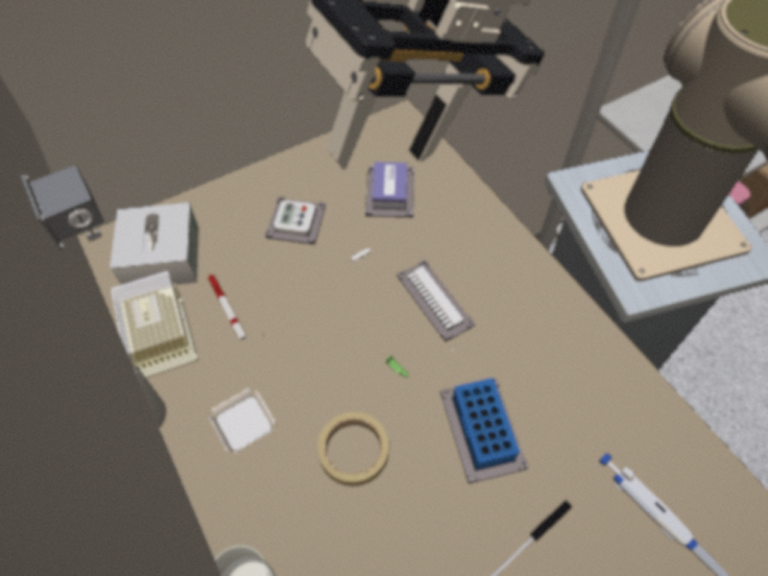

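All four are on their plates and the tape is still in place. One last check from the top with the arm aside.

```bash
python3 - <<'E'
from h import *
away()
p,d=grab_frame("top")
blue=lambda q:(q[...,2]-q[...,0]>60)
white=lambda q:(q.min(-1)>120)&(q.max(-1)-q.min(-1)<40)
pur=lambda q:(q[...,2]-q[...,1]>15)&(q[...,0]-q[...,1]>-5)
print("rack");edges("top",p,46,blue,(443.4,275.2),-.045,30,56)
print("box");edges("top",p,36,pur,(444.9,-190.9),-.314,30,43)
print("comb");edges("top",p,15,white,(439.8,50.1),.259,15,59)
a=p[212:252,135:199,::-1];b=p[212:252,222:286,::-1]
cv2.imwrite("pics/t5.png",np.hstack([cv2.resize(q,(400,250),interpolation=cv2.INTER_CUBIC) for q in(a,b)]))
print(observe()["t"])
E
```

```text
rack
top +x,-x,+y,-y: [(-2.3, -0.1), (1.0, -0.1), (-1.9, -0.1), (-1.6, -0.1)]
box
top +x,-x,+y,-y: [(0.5, -0.2), (-0.2, -0.0), (0.5, 0.4), (-0.4, 0.0)]
comb
top +x,-x,+y,-y: [None, None, None, None]
59.7667
```

View pics/t5.png

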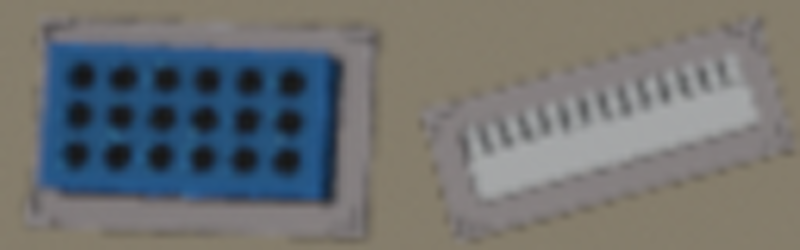

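The rack and comb are square and within about 1–1.5 mm of centre. In the left panel the rack only looks shifted because of parallax at its height. Handing in.

```bash
python3 -c "
from plant import *
print(finish_job())"
```

```text
the job is handed in; nothing more can be done
None
```

The job is handed in at about 60 s: comb, timer, slide box and tube rack were moved in that order and sit square on their own plates, within about 1–1.5 mm of centre by the camera images. The timer had to be re-gripped once to take out a 2.5° turn, and the tape was left where it was.

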